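# Set the saw's rip fence from a sample board

## Task

Set the rip fence of the table saw to the width of the sample board, which is the one of the two boards that lies between the blade and the fence; only push with the fingers, never grasp or lift. Nudge the sample until one long edge lies flat against the side of the saw blade, push the fence sideways along its rail until it stands snug against the sample's other long edge, and only then push the fence's raised lock lever fully down. Keep your fingers off the blade and its steel plate, keep the sample flat on the table beside the blade, and do not disturb the other board, the push stick beside the blade or the orange tape measure.

Things in the scene. Friction and masses are not known exactly. Their poses are not given: they have to be found in the camera images.
- mdf_board: Plain brown MDF board, 85 mm wide, 150 mm long, 18 mm thick, about 0.16 kg, loose on the table. Origin at the centre of its underside; own y axis along its length, x across its width, z up. Whichever board lies between blade and fence is the sample: askew to the blade by up to 0.65 rad, at least 25 mm clear of the fence. The other lies right of the fence and stays there.
- ply_board: Plain pale wooden board, 110 mm wide, 150 mm long, 18 mm thick, about 0.19 kg, loose on the table. Origin at the centre of its underside; own y axis along its length (either way round), x across its width, z up. It is the sample if it lies between blade and fence, else leave it alone.
- table_saw: Steel throat plate, 303 x 63 mm, flush with the table (the board slides over it), and in its slot the still, fixed blade, 2 mm thick, 250 mm in diameter, standing 46 mm above the table (160 mm long at 18 mm height). Origin 204 mm below the table, under the blade's middle, 20 mm left of point blade_side; own x axis along the blade, towards the robot.
- blade_side (a point): Point on the blade's flat side that faces the fence, at table height, midway along the blade. Own x axis along the blade towards the robot, own y axis square away from the blade to the fence (to the robot's right), z up.
- fence_face (a point): Table-height point in the middle of the fence face that looks at the blade. The fence is a wooden beam 376 mm long, 35 mm thick, 68 mm high, parallel to the blade; own x axis along it towards the robot, y away from the blade: its free back is at y = +35 mm. At its far end (x = -189 to -245 mm) a 26 mm high carriage on a 3 mm rail sticks out 40 mm past the face and 35 mm past the back.
- rip_fence_carriage (a joint): Position of the fence on its 410 mm rail (m): -0.06 farthest from the blade, 0.175 nearest; it grows as the fence is pushed towards the blade. Sliding friction about 6 N; it stays where it is left. The lever's position does not change that friction here.
- rip_fence_lock_lever (a joint): Angle of the lock lever (rad): 0 is locked, level and pointing away from the robot; up to 1.22 raised and free. Starts at 0.95 to 1.2 and stays where it is left (friction 0.3 N m: 6 N at 50 mm from the pivot). Push it over and down, away from the robot.
- lever_pivot (a point): The lever's hinge, 43 mm above the table, 37 mm beyond the beam's far end, on the beam's middle line. The lever swings in the upright plane along the fence.
- lever_grip (a point): Point on the upper side of the lever's brown handle, 89 mm from the pivot along the lever, 23 mm off the line through the pivot. A 12 mm wide arm joins pivot and handle, its upper side 5 (at the pivot) to 12 mm (at the handle) off that line; the handle is 64 mm long (77 to 141 mm from the pivot), 24 mm wide, 27 mm thick. With the lever down this point is 66 mm above the table.
- push_stick: Bystander: pale wooden push stick, 300 x 50 x 12 mm, lying on the table left of the blade. Origin at the middle of its underside. Leave it alone.
- tape_measure: Bystander: orange and black tape measure, 73 x 35 x 55 mm, standing left of the blade near the front edge. Origin at the middle of its underside. Leave it alone.

How it is judged (in metres and radians):
On the way, in this order (a step that is already met when the one before it is completed fails the run):
1. with the lever still raised, the sample board lies flat against the blade and the fence stands snug against the board (((y of mdf_board in the frame of blade_side between 0.0395 and 0.0465 m and x of mdf_board in the frame of blade_side between -0.1 and 0.1 m and angle between the y axis of mdf_board and the x axis of blade_side, either way round below 0.035 rad and height (world z) of mdf_board below 0.006 m and linear speed of mdf_board below 0.01 m/s and y of fence_face in the frame of blade_side between 0.082 and 0.089 m) or (y of ply_board in the frame of blade_side between 0.052 and 0.059 m and x of ply_board in the frame of blade_side between -0.1 and 0.1 m and angle between the y axis of ply_board and the x axis of blade_side, either way round below 0.035 rad and height (world z) of ply_board below 0.006 m and linear speed of ply_board below 0.01 m/s and y of fence_face in the frame of blade_side between 0.107 and 0.114 m)) and value of joint rip_fence_lock_lever above 0.6 rad), for 0.2 s.
2. the lock lever is fully down (value of joint rip_fence_lock_lever below 0.08 rad), for 0.2 s.
At the end, for the whole second after the job is handed in: Sample flat on the table, its middle within 100 mm of the blade's middle along the blade, a long edge against the blade (3 mm, 0.035 rad); fence face one sample width (85 or 110 mm, -3 to +4 mm) from the blade, so snug against it; lever below 0.08 rad; all at rest (((y of mdf_board in the frame of blade_side between 0.0395 and 0.0465 m and x of mdf_board in the frame of blade_side between -0.1 and 0.1 m and angle between the y axis of mdf_board and the x axis of blade_side, either way round below 0.035 rad and height (world z) of mdf_board below 0.006 m and linear speed of mdf_board below 0.01 m/s and y of fence_face in the frame of blade_side between 0.082 and 0.089 m) or (y of ply_board in the frame of blade_side between 0.052 and 0.059 m and x of ply_board in the frame of blade_side between -0.1 and 0.1 m and angle between the y axis of ply_board and the x axis of blade_side, either way round below 0.035 rad and height (world z) of ply_board below 0.006 m and linear speed of ply_board below 0.01 m/s and y of fence_face in the frame of blade_side between 0.107 and 0.114 m)) and value of joint rip_fence_lock_lever below 0.08 rad and velocity of joint rip_fence_carriage between -0.01 and 0.01 m/s); the robot touches nothing.
It fails at once if a board is lifted or tipped up off the table (height (world z) of any of mdf_board, ply_board above 0.012 m or angle between any of mdf_board, ply_board's own z axis and vertical above 0.15 rad).
It fails at once if the robot bears on the saw blade or its plate (contact force between the arm and table_saw above 8 N).
It fails at once if the fingers bear on the saw blade or its plate (contact force between the fingers and table_saw above 8 N).
It fails at once if the other board, push stick or tape measure is disturbed (moved over 20 mm) (distance of any of push_stick, tape_measure from where it was at the start of the episode above 0.02 m or (y of mdf_board in the frame of blade_side above 0.3 m and distance of mdf_board from where it was at the start of the episode above 0.02 m) or (y of ply_board in the frame of blade_side above 0.3 m and distance of ply_board from where it was at the start of the episode above 0.02 m)).
It also fails if it takes over 72 s, if anything falls off the work surface, if the arm or the gripper's body presses on something with over 40 N, if the wrist force passes 120 N, or if a joint passes its speed limit or range.

## Robot

A 6-joint arm with a two-finger parallel gripper is mounted at the origin on a cart in front of the work surface, level with it; the furniture and walls round the work are solid. World frame = base frame: x ahead of the robot, y to its left, z up, the work surface at z = 0. Lengths are in mm, angles in rad, forces in N, time in s.
With the tool pointing down it reaches from about 275 to 750 mm from the base axis. Payload 10.2 kg.
Tool frame: the origin (TCP) lies at the centre of the arm's flange, where the gripper is bolted on; the fingertips stand 173 mm ahead of it and the grasp point (between the pads) lies 155 mm ahead of it; z points along the fingers, y is the line along which they close (so a half turn about z gives the same grasp; the last joint's range is limited). The gripper opens to 85 mm and grips with 20 to 120 N. Pads are 22 mm wide; open, the fingers measure 114 mm over their backs; the gripper's body (76 mm by 85 mm) begins 54 mm behind the grasp point. The pads swing forward as they close: fully open they stand 13 mm farther back than shut.
Start: joints at [-1.492, 0.313, 1.498, -0, 1.331, -0.223], TCP at [156.038, -501.283, 404.694] pointing down, gripper open.
Joint ranges: [-2.94, 2.94], [-0.97, 2.17], [0.19, 2.56], [-1.23, 4.37], [0.02, 3.11], [-2.88, 2.88]. Speed limits (rad/s): [2.39, 2.39, 3.01, 3.14, 3.14, 3.14].

## Interface

Orientations are given as a unit quaternion [w, x, y, z].
In Python, from rig import ctrl gives the robot as it stands.
- The arm moves only by the tool steer_hand, called after "Emit:" by a JSON object that holds its "method" and its "body", one argument or row to a line. Schema: {"type":"object","properties":{"offsets":{"type":"object","properties":{"moves":{"type":"array","items":{"type":"array","items":{"type":"number"},"minItems":6,"maxItems":6},"minItems":1,"maxItems":8}},"additionalProperties":false,"required":["moves"]},"finger_gap":{"type":"number"},"grip_n":{"type":"number"},"only":{"type":"string"},"quiet":{"type":"boolean"},"lines":{"type":"string"}},"required":["offsets"],"additionalProperties":false}. offsets is an object whose key "moves" holds a list of rows, 1 to 8 of them, each of 6 numbers: dx, dy, dz in mm, then a rotation vector rx, ry, rz in rad; each row is the pose to reach, as a shift and turn from the pose commanded when the call began, along the tool's axes at that moment; what a row does not reach only later rows make up. A row lasts 1/10 s, in which the tool goes at most 50 mm and 0.15 rad, less where a joint would pass 70% of its speed; a pose out of reach is approached as far as the arm can. finger_gap is the opening from 0.0 (shut) to 1.0 (fully open), set as the call begins (left out keeps the last). The fingers move at their own pace and stop on an object; grip_n is the grip in N (left out, the last holds). Time passes only in rows, so rows that do not move let the fingers close. The tool returns the time, the measured TCP pose, the force, the opening and the grip force at its end. only (a regular expression) keeps the lines of the reply that match it, lines (a string "A,B") keeps lines A to B, and quiet returns only ok. Input that does not fit is refused with a message, and nothing moves.
- ctrl.sense(): the state, without advancing time (a new reading comes with each control period).
- ctrl.capture(name): name is "scene" or "top" or "wrist"; returns the picture (420x560x3 uint8, red, green, blue); there is no depth.
- ctrl.calibration(name): a dict with "fx", "fy", "cx", "cy" (pixels), "distortion" ([k1, k2, p1, p2, k3] as OpenCV has them; the pictures are not rectified), "position" and "attitude" of the camera in the world. Camera axes: x right, y down, z forward; pixel columns grow to the right and rows downward; lengths in mm; the calibration is good to about 2 mm. A picture is of the moment at which its call begins: read the wrist's pose just before it. calibration takes no time and is no camera call; for the wrist camera it gives the pose at the moment of the call.
- ctrl.finish_job(): hands the job in; it is judged then, once.
The state is a dict: "time_s": time; "joints": joint angles; "dq": joint speeds; "tau": joint torques, N m; "eef_pos": TCP position; "ee_rot": TCP orientation; "force": force on the tool from outside, world axes, zero at the start; "wrist_torque": the same for the moment, N m; "grip_width": opening from 0.0 (shut) to 1.0 (fully open); "grip_force": force on a finger pad.
Only numpy, scipy, OpenCV 4.12 (cv2) and the standard library are available. Lean on these libraries where they do the work, as an engineer would, in place of code of your own. Each camera call takes 0.05 s, during which the arm holds its last target. There are 200 camera calls.

## Working session

There is one attempt and no reset: what is moved stays moved. The work goes in short steps, Python scripts to look and compute and a tool call to move; the robot and the scene stay as the last step left them, time stands still between calls to the robot, and variables do not carry over. Pictures are saved under pics/ and viewed, at most 10 in all, crops included, and the job is handed in when it is done.

```bash
ls; mkdir -p pics; python3 - <<'E'
from rig import ctrl
import cv2
for n in("top","scene"):
    cv2.imwrite(f"pics/{n}0.png",ctrl.capture(n)[:,:,::-1]); print(n,ctrl.calibration(n))
print(ctrl.sense())
E
```

```text
pics
rig.py
top {'fx': 482.3441816555024, 'fy': 482.3441816555024, 'cx': 286.1107090137356, 'cy': 203.59227961398764, 'distortion': array([-0.10418965,  0.        ,  0.        ,  0.        ,  0.        ]), 'position': array([ 495.54682482,   23.47919946, 1203.9963363 ]), 'attitude': array([-0.01876367,  0.7145445 , -0.69899337,  0.02196253])}
scene {'fx': 484.25468362632444, 'fy': 484.25468362632444, 'cx': 283.87220275839877, 'cy': 212.320933079725, 'distortion': array([0.04533369, 0.        , 0.        , 0.        , 0.        ]), 'position': array([-332.18168692,  533.67061828,  882.26352202]), 'attitude': array([ 0.20549946, -0.46643069,  0.78019204, -0.36264689])}
{'time_s': 0.1, 'joints': array([-1.49243114e+00,  3.13373890e-01,  1.49829951e+00, -4.25721443e-05,
        1.33099950e+00, -2.23389939e-01]), 'dq': array([-0.00125366, -0.00224216, -0.0024042 , -0.00026305, -0.00137388,
        0.00258954]), 'tau': array([ 2.58413333e-03, -4.12903583e+01, -2.60143608e+01, -1.83029865e-04,
        3.00320273e-03, -1.39220518e-05]), 'eef_pos': array([ 156.0162534 , -501.2560264 ,  404.22570426]), 'ee_rot': array([-5.40201814e-04,  9.88638650e-01,  1.50310771e-01,  1.85113801e-05]), 'force': array([-0.51235787,  0.53394818,  0.27969871]), 'wrist_torque': array([-0.00443278, -0.05788866,  0.01573538]), 'grip_force': 0.0, 'grip_width': 1.0021945570973638}
```

View pics/top0.png

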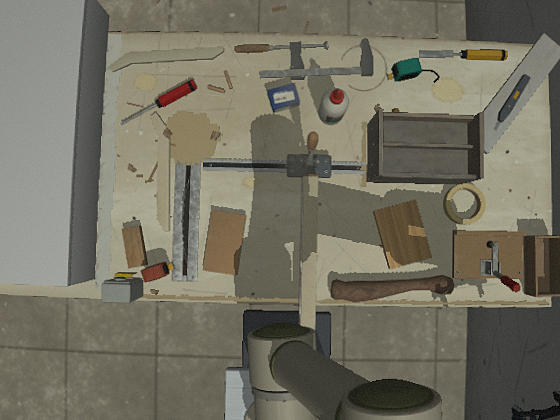

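View pics/scene0.png

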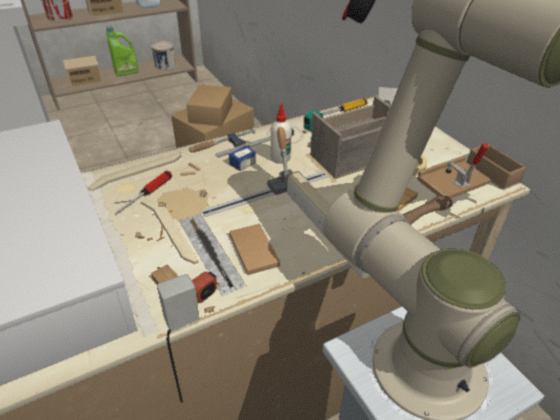

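The top view shows the brown MDF sample at about (223,240), the throat plate and blade at (187,220), the fence beam at about x=310 with its lever at (312,140), and ply on the right at (405,235). Next I measure these.

```bash
cat > h.py <<'E'
import numpy as np,cv2
from rig import ctrl
from scipy.spatial.transform import Rotation as R
def ray(n,px,c=None):
    c=c or ctrl.calibration(n)
    K=np.array([[c['fx'],0,c['cx']],[0,c['fy'],c['cy']],[0,0,1]])
    u=cv2.undistortPoints(np.array(px,float).reshape(-1,1,2),K,c['distortion']).reshape(-1,2)
    q=c['attitude']; M=R.from_quat([q[1],q[2],q[3],q[0]])
    return c['position'],M.apply(np.c_[u,np.ones(len(u))])
def onplane(n,px,z,c=None):
    p,d=ray(n,px,c); t=(z-p[2])/d[:,2]; return p+d*t[:,None]
def pix(n,P):
    c=ctrl.calibration(n);K=np.array([[c['fx'],0,c['cx']],[0,c['fy'],c['cy']],[0,0,1]])
    q=c['attitude'];M=R.from_quat([q[1],q[2],q[3],q[0]]).inv()
    r=M.as_matrix();return cv2.projectPoints(np.array(P,float),cv2.Rodrigues(r)[0],-r@c['position'],K,c['distortion'])[0].reshape(-1,2)
def board(im,n="top",z=18,roi=(200,195,250,285)):
    hsv=cv2.cvtColor(im,cv2.COLOR_RGB2HSV);x0,y0,x1,y1=roi
    m=np.zeros(im.shape[:2],np.uint8)
    m[y0:y1,x0:x1]=cv2.inRange(hsv,(5,95,70),(20,255,255))[y0:y1,x0:x1]
    cs=cv2.findContours(m,0,cv2.CHAIN_APPROX_NONE)[0]
    c=max(cs,key=cv2.contourArea)
    P=onplane(n,c.reshape(-1,2),z)[:,:2].astype(np.float32)
    return cv2.minAreaRect(P),m
E
python3 - <<'E'
from h import *
im=cv2.imread('pics/top0.png')[:,:,::-1].copy()
hsv=cv2.cvtColor(im,cv2.COLOR_RGB2HSV)
for p in[(223,240),(230,220),(190,260),(210,240),(245,240),(308,250),(187,200)]:print(p,hsv[p[1],p[0]])
r,m=board(im);print(r);print(cv2.boxPoints(r))
big=cv2.resize(im[120:310,150:350],None,fx=4,fy=4,interpolation=cv2.INTER_CUBIC)[:600,:800]
cv2.imwrite('pics/top_crop.png',big[:,:,::-1])
s=cv2.imread('pics/scene0.png')
cv2.imwrite('pics/scene_crop.png',cv2.resize(s[110:310,140:360],None,fx=3,fy=3,interpolation=cv2.INTER_CUBIC))
E
```

```text
(223, 240) [ 16 105 129]
(230, 220) [ 18 100 122]
(190, 260) [ 30   4 117]
(210, 240) [ 17  96 127]
(245, 240) [ 27  45 103]
(308, 250) [24 55 97]
(187, 200) [170  16  47]
((465.9330749511719, 169.37623596191406), (84.72438049316406, 148.83526611328125), 82.81426239013672)
[[386.801   136.6554 ]
 [534.4673  118.03814]
 [545.0652  202.09708]
 [397.39886 220.71432]]
```

View pics/top_crop.png

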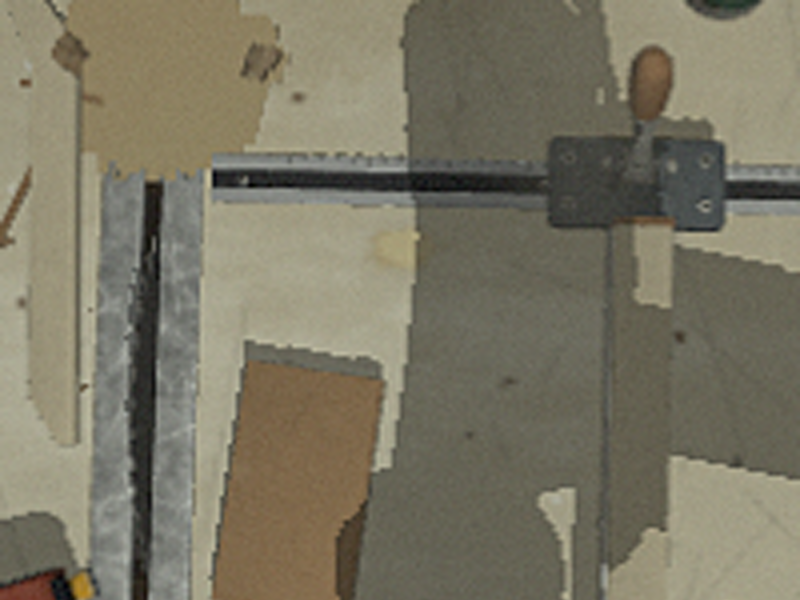

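View pics/scene_crop.png

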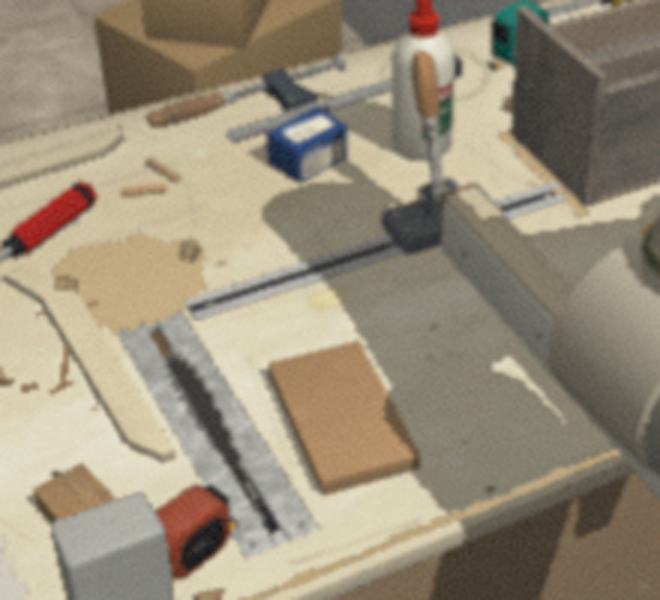

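The top crop shows the plate's edges running from about (176,163)/(201,162) to (173,270)/(198,270), with the dark slot and blade at x≈187. The fence face edge is at (302,175..265) and the lever handle tip at (313,135). The scene crop shows the blade as a dark line from (155,330) to (275,525) and the raised lever handle at (427,85).

```bash
python3 - <<'E'
from h import *
np.set_printoptions(precision=1,suppress=True)
im=cv2.imread('pics/top0.png')[:,:,::-1].copy()
f=lambda c:[(x/4+150-.375,y/4+120-.375) for x,y in c]
print('plate',onplane('top',f([(103,172),(203,170),(91,600),(193,600)]),0))
hsv=cv2.cvtColor(im,cv2.COLOR_RGB2HSV)
# edges per row
for r in (180,200,220,240,260):
    row=im[r,165:210].astype(int).sum(1)//3; print(r,row)
print('rail left end',onplane('top',f([(212,155),(212,200)]),3))
print('carriage corners z26',onplane('top',f([(550,138),(725,145),(722,229),(550,225)]),26))
print('fence face bottom',onplane('top',f([(603,240),(603,560)]),0))
print('beam back top',onplane('top',f([(672,235),(668,450)]),68))
print('beam near',onplane('top',[(301,320),(316,320)],68))
# handle tip by two views
def tri(a,b):
    p,d=ray('top',[a]);q,e=ray('scene',[b]);d=d[0];e=e[0]
    s=np.linalg.lstsq(np.c_[d,-e],q-p,rcond=None)[0];A=p+s[0]*d;B=q+s[1]*e
    return (A+B)/2,np.linalg.norm(A-B)
g=lambda x,y:(x/3+140-.33,y/3+110-.33)
print('handle centre',tri(f([(651,82)])[0],g(427,85)))
print('handle root',tri(f([(643,120)])[0],g(430,118)))
print('blade far/near z0 scene',onplane('scene',[g(157,332),g(275,525)],0))
E
```

```text
plate [[662.5 300.7   0. ]
 [664.9 237.2   0. ]
 [393.6 299.1   0. ]
 [395.4 235.    0. ]]
180 [142 143 146 131  90 138 159 159 159 146 113 122 123 131 123 123 123 121
 118 136  82  31  18 103  26 117 126 114 130 121 117 120 117 114 130 117
 162 152 155 153 153 155 153 155 154]
200 [142 146 149 132  88 144 167 159 166 106 107 118 119 115 111 118 132  84
  80  56  46  43  45  43  77 136 135 127 120 111 107 111 121 129 125 166
 160 161 161 157 162 156 155 155 156]
220 [139 145 151 133 101 149 164 171 121 109 124 128 120 123 124 136  84  80
  68  45  40  48  41  46 130 127 129 130 120 127 136 146 147 130 154 155
 157 161 162 159 158 158 155 159  92]
240 [152 155 152 153 155 156 160 144 122 116 112 109 118 125 129 124 154 104
  51  42  40  42  35 119 120 118 128 133 128 122 129 140 156 118 157 152
 150 151 148 154 159  89  97  99  96]
260 [ 99 101  95  87 133 166 133 100 115 123 125 133 141 137 145 145 168 118
  45  20  38  52  82 119 127 116 126 129 135 128 130 142 123 154 154 157
 163 167  84  97 103 100 100  99 101]
rail left end [[674.1 231.3   3. ]
 [645.6 230.3   3. ]]
carriage corners z26 [[685.6  19.1  26. ]
 [683.8 -88.9  26. ]
 [631.7 -87.8  26. ]
 [631.7  17.9  26. ]]
fence face bottom [[626.  -15.7   0. ]
 [426.2 -19.7   0. ]]
beam back top [[622.6 -54.3  68. ]
 [495.4 -54.2  68. ]]
beam near [[288.9 -21.8  68. ]
 [289.6 -56.9  68. ]]
handle centre (array([698. , -37.4, 145.7]), np.float64(3.7249824907859024))
handle root (array([681.8, -33.7, 119.3]), np.float64(1.254558938013035))
blade far/near z0 scene [[645.1 265.6   0. ]
 [385.9 264.5  -0. ]]
```

```bash
cat > d.py <<'E'
# print shift+turn in tool axes to a target x y z, yaw of tool x (tool down)
import sys
from h import *
np.set_printoptions(precision=3,suppress=True)
s=ctrl.sense();q=s['ee_rot'];M=R.from_quat([q[1],q[2],q[3],q[0]])
print('t',s['time_s'],'pos',s['eef_pos'],'F',s['force'])
a=[float(v) for v in sys.argv[1:]]
yaw=a[3] if len(a)>3 else np.pi/2; pitch=a[4] if len(a)>4 else 0
T=R.from_euler('z',yaw)*R.from_euler('x',np.pi)
T=R.from_euler('y',pitch)*T
print('shift',M.inv().apply(np.array(a[:3])-s['eef_pos']),'rot',(M.inv()*T).as_rotvec())
E
python3 d.py 495 75 330
```

```text
t 0.1 pos [ 156.016 -501.256  404.226] F [-0.512  0.534  0.28 ]
shift [ 494.918 -449.39    74.802] rot [-0.001 -0.001 -1.269]
```

Emit:
{"method": "steer_hand", "body": {
  "offsets": {"moves":[[62,-56,0,0,0,-0.14],[124,-112,0,0,0,-0.28],[186,-168,0,0,0,-0.42],[248,-224,0,0,0,-0.56],[310,-280,0,0,0,-0.7],[370,-335,0,0,0,-0.85],[430,-390,0,0,0,-1.0],[480,-430,0,0,0,-1.15]]},
  "finger_gap": 0
}}

```text
time_s: 0.9
eef_pos: [360.4, -155.2, 404.7]
ee_rot: [0.0, 0.746, 0.666, 0.0]
force: [1.0, -0.5, 0.5]
grip_width: -0.001
grip_force: 0.0
```

```bash
python3 d.py 495 75 330
```

```text
t 0.9 pos [ 360.358 -155.175  404.724] F [ 1.046 -0.488  0.481]
shift [243.924 107.755  74.716] rot [ 0.     0.    -0.113]
```

Emit:
{"method": "steer_hand", "body": {
  "offsets": {"moves":[[45,20,0,0,0,-0.05],[90,40,0,0,0,-0.113],[135,60,10,0,0,-0.113],[180,80,30,0,0,-0.113],[220,100,60,0,0,-0.113],[244,108,75,0,0,-0.113],[244,108,75,0,0,-0.113]]}
}}

```text
time_s: 1.6
eef_pos: [496.4, 75.0, 326.7]
ee_rot: [-0.002, 0.708, 0.706, -0.001]
force: [-0.7, -0.8, 0.4]
grip_width: -0.0
grip_force: 0.0
```

```bash
python3 d.py 500 85 181
python3 - <<'E'
from h import *
im=ctrl.capture('top');cv2.imwrite('pics/top1.png',im[:,:,::-1])
im=ctrl.capture('wrist');cv2.imwrite('pics/wrist1.png',im[:,:,::-1])
E
```

```text
t 1.6 pos [496.43   74.962 326.735] F [-0.683 -0.811  0.392]
shift [  9.912   4.296 145.724] rot [-0.005 -0.001 -0.002]
```

View pics/wrist1.png

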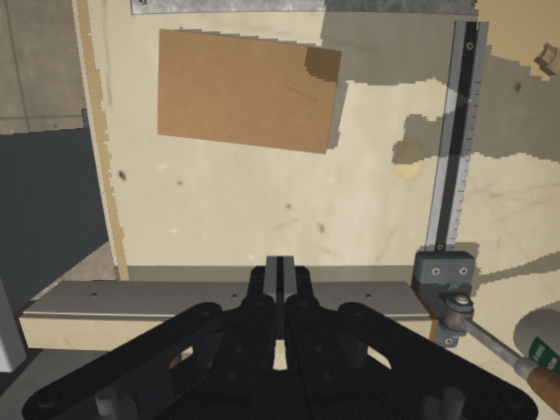

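The wrist view shows the sample's corners at about (160,30), (340,50), (325,153) and (158,133). The plate is at the top, the fence is across at row 280, and the floor below the fingers is clear. I descend in the gap.

Emit:
{"method": "steer_hand", "body": {
  "offsets": {"moves":[[4,2,40,0,0,0],[8,4,80,0,0,0],[10,4,115,0,0,0],[10,4,135,0,0,0],[10,4,145,0,0,0],[10,4,145,0,0,0]]}
}}

```text
time_s: 2.3
eef_pos: [500.2, 81.5, 184.7]
ee_rot: [-0.0, 0.71, 0.705, -0.0]
force: [0.1, -0.4, -0.4]
grip_width: -0.001
grip_force: 0.0
```

Emit:
{"method": "steer_hand", "body": {
  "offsets": {"moves":[[8,0,0,0,0,0],[16,0,0,0,0,0],[24,0,0,0,0,0],[32,0,0,0,0,0],[40,0,0,0,0,0],[46,0,0,0,0,0],[52,0,0,0,0,0],[58,0,0,0,0,0]]}
}}

```text
time_s: 3.1
eef_pos: [500.6, 140.7, 184.7]
ee_rot: [0.0, 0.709, 0.705, 0.0]
force: [1.1, -1.5, 0.8]
grip_width: -0.004
grip_force: 0.7Traceback (most recent call last):
```

```bash
python3 - <<'E'
from h import *
im=ctrl.capture('top');cv2.imwrite('pics/top2.png',im[:,:,::-1])
r,m=board(im,roi=(185,190,250,290));print(r,cv2.boxPoints(r).tolist());print(ctrl.sense()['force'])
E
```

```text
  File "<stdin>", line 3, in <module>
  File "h.py", line 21, in board
    c=max(cs,key=cv2.contourArea)
ValueError: max() iterable argument is empty
```

View pics/top2.png

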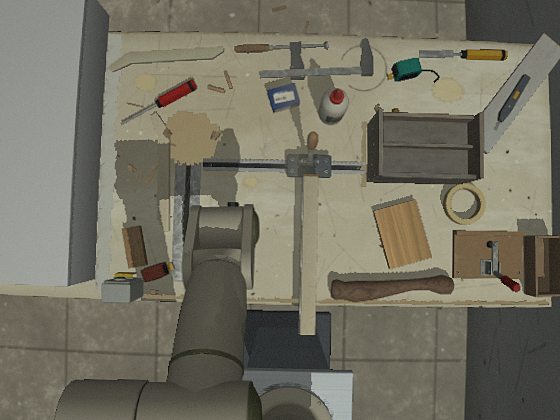

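The arm covers the sample in the top view, so I use the wrist camera for the board.

Emit:
{"method": "steer_hand", "body": {
  "offsets": {"moves":[[4,0,2,0,0,0],[8,0,4,0,0,0],[12,0,4,0,0,0],[16,0,4,0,0,0],[20,0,4,0,0,0],[23,0,4,0,0,0]]}
}}

```text
time_s: 3.75
eef_pos: [500.5, 163.2, 180.5]
ee_rot: [0.0, 0.709, 0.705, -0.001]
force: [-3.1, -15.9, 1.5]
grip_width: 0.002
grip_force: 7.7
```

```bash
python3 - <<'E'
from h import *
c=ctrl.calibration('wrist')
im=ctrl.capture('wrist');cv2.imwrite('pics/wrist2.png',im[:,:,::-1])
np.set_printoptions(precision=1,suppress=True)
hsv=cv2.cvtColor(im,cv2.COLOR_RGB2HSV)
print(c['position'],hsv[60:260:25,100:460:60].tolist())
E
```

```text
[499.5 240.  149.2] [[[16, 53, 82], [15, 26, 60], [30, 18, 58], [15, 113, 160], [23, 21, 48], [10, 26, 60]], [[20, 14, 161], [19, 13, 152], [15, 112, 164], [16, 115, 157], [25, 14, 110], [19, 14, 148]], [[16, 115, 164], [16, 102, 170], [16, 114, 164], [15, 112, 161], [24, 11, 111], [23, 14, 160]], [[16, 114, 166], [15, 113, 167], [15, 113, 165], [16, 115, 166], [21, 44, 139], [23, 37, 223]], [[16, 114, 166], [15, 114, 168], [15, 113, 171], [16, 115, 162], [16, 112, 162], [23, 42, 221]], [[15, 115, 169], [15, 114, 168], [16, 114, 164], [16, 115, 167], [16, 113, 162], [21, 43, 136]], [[15, 115, 169], [15, 114, 170], [15, 113, 170], [15, 114, 170], [16, 115, 167], [21, 44, 140]], [[15, 113, 169], [15, 112, 168], [16, 115, 169], [15, 112, 107], [16, 110, 111], [20, 48, 139]]]
```

View pics/wrist2.png

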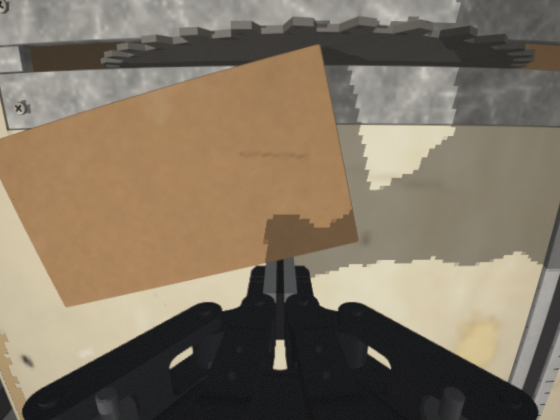

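The board over-rotated: its far corner at (320,45) now touches the blade and the near end is away from it. I back off and push the near part.

```bash
python3 - <<'E'
from h import *
print(onplane('wrist',[(320,45),(357,240),(66,306),(0,140)],18)); print('blade base',onplane('wrist',[(110,67),(530,67),(340,67)],0))
print('blade teeth',onplane('wrist',[(320,20)],46))
E
```

```text
[[514.68500267 264.8056923   18.        ]
 [534.04076021 184.522873    18.        ]
 [390.81799607 148.72369788  18.        ]
 [378.728329   231.13860132  18.        ]]
blade base [[ 4.23336397e+02  2.60754225e+02  0.00000000e+00]
 [ 6.13192419e+02  2.61044611e+02  0.00000000e+00]
 [ 5.25859987e+02  2.59312882e+02 -2.84217094e-14]]
blade teeth [[511.24821607 266.30168996  46.        ]]
```

Emit:
{"method": "steer_hand", "body": {
  "offsets": {"moves":[[-15,0,0,0,0,0],[-30,0,0,0,0,0],[-35,-25,0,0,0,0],[-35,-55,0,0,0,0],[-35,-75,0,0,0,0],[-35,-75,0,0,0,0]]}
}}

```text
time_s: 4.4
eef_pos: [423.7, 128.0, 180.6]
ee_rot: [-0.001, 0.709, 0.705, -0.001]
force: [1.2, -0.5, -0.7]
grip_width: -0.0
grip_force: 0.0
```

```bash
python3 d.py 425 140 181
```

```text
t 4.4 pos [423.734 128.    180.64 ] F [ 1.23  -0.473 -0.721]
shift [12.008  1.185 -0.361] rot [-0.002 -0.    -0.007]
```

Emit:
{"method": "steer_hand", "body": {
  "offsets": {"moves":[[8,0,0,0,0,0],[16,0,0,0,0,0],[22,0,0,0,0,0],[26,0,0,0,0,0],[30,0,0,0,0,0],[33,0,0,0,0,0],[35,0,0,0,0,0],[35,0,0,0,0,0]]}
}}

```text
time_s: 5.2
eef_pos: [425.7, 163.9, 180.7]
ee_rot: [0.0, 0.709, 0.705, 0.0]
force: [0.8, 0.2, -0.5]
grip_width: -0.003
grip_force: 0.0
```

```bash
python3 - <<'E'
from h import *
im=ctrl.capture('wrist');cv2.imwrite('pics/wrist3.png',im[:,:,::-1])
r,m=board(im,'wrist',18,(0,0,560,300));print(r,cv2.boxPoints(r).tolist())
E
```

```text
((458.012451171875, 219.46018981933594), (148.9244384765625, 84.51303100585938), 2.5832462310791016) [[381.72137451171875, 258.31768798828125], [385.53045654296875, 173.89053344726562], [534.3035278320312, 180.60269165039062], [530.4944458007812, 265.02984619140625]]
```

View pics/wrist3.png

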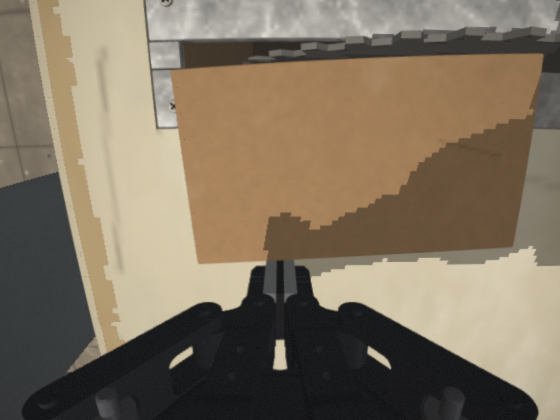

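The board is almost flat, 0.045 rad off, with the near end about 6 mm from the blade. I push a few mm more.

Emit:
{"method": "steer_hand", "body": {
  "offsets": {"moves":[[2,0,0,0,0,0],[4,0,0,0,0,0],[6,0,0,0,0,0],[6,0,0,0,0,0]]}
}}

```text
time_s: 5.65
eef_pos: [425.7, 169.8, 180.7]
ee_rot: [0.0, 0.709, 0.705, -0.0]
force: [-0.9, -1.0, 0.1]
grip_width: -0.002
grip_force: 0.5
```

```bash
python3 - <<'E'
from h import *
im=ctrl.capture('wrist')
r,m=board(im,'wrist',18,(0,0,560,300));print(r,cv2.boxPoints(r).tolist())
E
```

```text
((460.08197021484375, 223.2105712890625), (84.51091766357422, 148.40403747558594), 89.74566650390625) [[385.693115234375, 181.284912109375], [534.095703125, 180.62615966796875], [534.4708251953125, 265.13623046875], [386.0682373046875, 265.79498291015625]]
```

The sample is flat at the blade (−0.004 rad). Next I go over the fence to its back.

Emit:
{"method": "steer_hand", "body": {
  "offsets": {"moves":[[-20,0,0,0,0,0],[-25,0,-40,0,0,0],[-30,0,-85,0,0,0],[-60,5,-115,0,0,0],[-105,10,-120,0,0,0],[-150,15,-120,0,0,0],[-195,20,-120,0,0,0],[-240,30,-120,0,0,0]]}
}}

```text
time_s: 6.5
eef_pos: [454.0, -72.2, 301.0]
ee_rot: [0.0, 0.709, 0.705, 0.0]
force: [0.9, 1.0, 0.0]
grip_width: -0.003
grip_force: 0.0
```

```bash
python3 d.py 460 -95 205
```

```text
t 6.5 pos [453.975 -72.167 300.962] F [0.934 1.004 0.045]
shift [-22.806   6.093  95.964] rot [ 0.001 -0.    -0.006]
```

Emit:
{"method": "steer_hand", "body": {
  "offsets": {"moves":[[-15,6,5,0,0,-0.006],[-28,6,20,0,0,-0.006],[-28,6,55,0,0,-0.006],[-28,6,85,0,0,-0.006],[-28,6,96,0,0,-0.006],[-28,6,96,0,0,-0.006]]}
}}

```text
time_s: 7.1
eef_pos: [460.0, -98.4, 204.0]
ee_rot: [-0.001, 0.707, 0.707, -0.0]
force: [0.2, 1.0, -0.0]
grip_width: -0.002
grip_force: 0.0
```

Emit:
{"method": "steer_hand", "body": {
  "offsets": {"moves":[[10,0,0,0,0,0],[20,0,0,0,0,0],[30,0,0,0,0,0],[40,0,0,0,0,0],[50,0,0,0,0,0],[60,0,0,0,0,0],[70,0,0,0,0,0],[80,0,0,0,0,0]]}
}}

```text
time_s: 7.9
eef_pos: [460.4, -17.9, 205.7]
ee_rot: [0.001, 0.707, 0.707, 0.0]
force: [-0.3, -5.9, 4.3]
grip_width: 0.003
grip_force: 3.1
```

Emit:
{"method": "steer_hand", "body": {
  "offsets": {"moves":[[12,0,0,0,0,0],[24,0,0,0,0,0],[36,0,0,0,0,0],[48,0,0,0,0,0],[60,0,0,0,0,0],[72,0,0,0,0,0],[84,0,0,0,0,0],[94,0,0,0,0,0]]}
}}

```text
time_s: 8.7
eef_pos: [460.3, 76.4, 205.6]
ee_rot: [0.001, 0.707, 0.707, 0.0]
force: [0.4, -5.5, 3.7]
grip_width: -0.002
grip_force: 3.1
```

Emit:
{"method": "steer_hand", "body": {
  "offsets": {"moves":[[8,0,0,0,0,0],[16,0,0,0,0,0],[24,0,0,0,0,0],[32,0,0,0,0,0],[37,0,0,0,0,0],[40,0,0,0,0,0],[43,0,0,0,0,0]]}
}}

```text
time_s: 9.4
eef_pos: [460.3, 118.9, 205.4]
ee_rot: [0.001, 0.707, 0.707, 0.0]
force: [-0.0, -6.6, 4.4]
grip_width: 0.001
grip_force: 3.0
```

```bash
python3 - <<'E'
from h import *
im=ctrl.capture('wrist');cv2.imwrite('pics/wrist4.png',im[:,:,::-1])
im=ctrl.capture('top');cv2.imwrite('pics/top4.png',im[:,:,::-1])
E
```

```text
(no output)
```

View pics/wrist4.png

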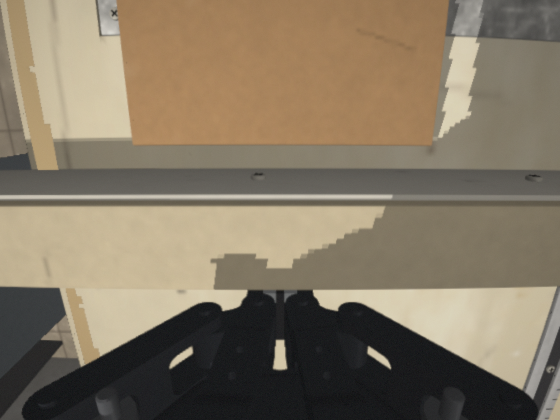

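The board edge is at row 145 and the fence face bottom at row 168, leaving a small gap.

```bash
python3 - <<'E'
from h import *
print(onplane('wrist',[(200,168),(440,168)],0)[:,1],onplane('wrist',[(200,145),(400,145)],18)[:,1],onplane('wrist',[(200,197)],68)[:,1])
E
```

```text
[166.74211172 166.97627637] [181.1574666  181.28369864] [167.89645671]
```

Emit:
{"method": "steer_hand", "body": {
  "offsets": {"moves":[[3,0,0,0,0,0],[6,0,0,0,0,0],[8,0,0,0,0,0],[8,0,0,0,0,0]]}
}}

```text
time_s: 9.9
eef_pos: [460.1, 126.7, 204.9]
ee_rot: [0.0, 0.707, 0.707, 0.0]
force: [-0.3, -3.2, 1.5]
grip_width: -0.001
grip_force: 1.2
```

Emit:
{"method": "steer_hand", "body": {
  "offsets": {"moves":[[2,0,0,0,0,0],[4,0,0,0,0,0],[5,0,0,0,0,0],[6,0,0,0,0,0]]}
}}

```text
time_s: 10.3
eef_pos: [460.1, 132.4, 204.9]
ee_rot: [0.0, 0.707, 0.707, -0.0]
force: [-0.4, -5.5, 4.1]
grip_width: 0.001
grip_force: 3.0
```

Emit:
{"method": "steer_hand", "body": {
  "offsets": {"moves":[[1,0,0,0,0,0],[2,0,0,0,0,0]]}
}}

```text
time_s: 10.5
eef_pos: [460.1, 134.4, 204.9]
ee_rot: [0.0, 0.707, 0.707, -0.0]
force: [-0.1, -5.5, 3.9]
grip_width: 0.002
grip_force: 3.0
```

```bash
python3 - <<'E'
from h import *
im=ctrl.capture('wrist')
c=ctrl.calibration('wrist')
col=im[100:220,200].astype(int).sum(1)//3;print(col.tolist())
E
```

```text
[135, 135, 135, 135, 136, 134, 134, 135, 135, 134, 138, 136, 136, 136, 137, 137, 137, 136, 138, 137, 138, 139, 137, 138, 138, 138, 138, 139, 137, 137, 137, 135, 135, 135, 134, 134, 135, 135, 135, 135, 138, 137, 138, 138, 137, 139, 139, 139, 138, 138, 137, 131, 109, 85, 81, 82, 82, 85, 83, 83, 82, 83, 82, 82, 83, 82, 83, 81, 81, 81, 82, 84, 83, 86, 91, 94, 93, 94, 93, 93, 94, 95, 97, 97, 98, 99, 99, 98, 100, 101, 101, 102, 102, 107, 137, 178, 198, 174, 135, 125, 111, 92, 90, 94, 97, 107, 137, 167, 178, 182, 183, 183, 182, 182, 182, 183, 181, 181, 181, 180]
```

Emit:
{"method": "steer_hand", "body": {
  "offsets": {"moves":[[0.7,0,0,0,0,0],[1.4,0,0,0,0,0],[2,0,0,0,0,0]]}
}}

```text
time_s: 10.85
eef_pos: [460.2, 135.4, 204.9]
ee_rot: [0.001, 0.707, 0.707, -0.001]
force: [-1.6, -21.3, 5.6]
grip_width: -0.001
grip_force: 11.0
```

```bash
python3 - <<'E'
from h import *
im=ctrl.capture('wrist');cv2.imwrite('pics/wrist5.png',im[:,:,::-1])
for x in(200,380):
  col=cv2.cvtColor(im,cv2.COLOR_RGB2HSV)[130:175,x,1];print(col.tolist())
E
```

```text
[113, 111, 114, 114, 113, 113, 113, 112, 115, 114, 115, 113, 114, 114, 113, 115, 117, 113, 113, 114, 112, 107, 109, 106, 107, 111, 111, 108, 110, 106, 111, 111, 109, 111, 107, 107, 106, 113, 110, 110, 109, 109, 92, 52, 24]
[115, 113, 114, 114, 114, 115, 115, 115, 115, 113, 115, 115, 114, 113, 114, 115, 114, 112, 115, 115, 110, 109, 108, 114, 106, 110, 109, 114, 109, 110, 108, 104, 108, 110, 106, 108, 109, 111, 110, 109, 115, 110, 103, 69, 29]
```

Force jumped to 21 N, so fence, sample and blade are now snug together. I back off, rise and check.

Emit:
{"method": "steer_hand", "body": {
  "offsets": {"moves":[[-4,0,0,0,0,0],[-15,0,0,0,0,0],[-30,0,-10,0,0,0],[-35,0,-60,0,0,0],[-35,0,-110,0,0,0],[-35,0,-140,0,0,0],[-35,0,-140,0,0,0]]}
}}

```text
time_s: 11.6
eef_pos: [460.4, 101.3, 348.4]
ee_rot: [0.003, 0.707, 0.707, 0.003]
force: [0.2, 0.4, -1.0]
grip_width: -0.002
grip_force: 0.0
```

```bash
python3 - <<'E'
from h import *
im=ctrl.capture('wrist')
cv2.imwrite('pics/wrist6.png',im[:,:,::-1]);np.save('cw.npy',ctrl.calibration('wrist'),allow_pickle=True)
im=ctrl.capture('top');s=im[100:300,100:350]
cv2.imwrite('pics/both6.png',np.vstack([cv2.resize(s,None,fx=1.6,fy=1.4)[:,:,::-1][:280,:400],cv2.resize(cv2.imread('pics/wrist6.png'),(400,300))]))
cv2.imwrite('pics/top6.png',im[:,:,::-1])
E
python3 d.py 567 166 292 1.5708 -0.5
```

```text
t 11.7 pos [459.83  101.334 344.417] F [-0.057 -0.559 -0.251]
shift [ 64.654 107.167  52.437] rot [-0.5 -0.  -0. ]
```

View pics/wrist6.png

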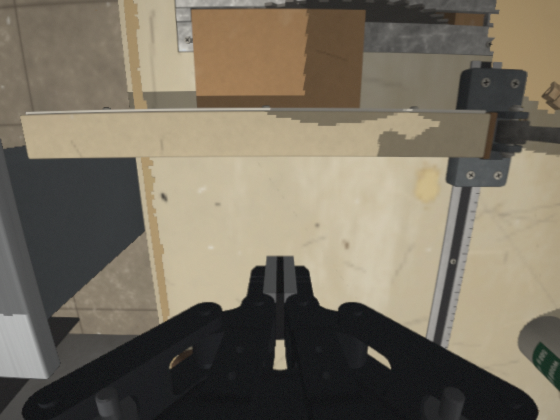

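The fence is snug on the sample at row ~108. The beam spans rows 108–157, its far end is at col ~490, the pivot is near (512,130), and the board spans cols 193–363.

```bash

python3 - <<'E'
from h import *
np.set_printoptions(precision=1,suppress=True)
print('face/back top',onplane('wrist',[(200,109),(400,108),(200,157),(450,158)],68))
print('beam far end, near',onplane('wrist',[(494,130),(22,130)],68))
print('carriage',onplane('wrist',[(458,72),(526,70),(509,187),(447,184)],26))
print('pivot/arm',onplane('wrist',[(512,131)],48),onplane('wrist',[(550,132)],90))
print('board',onplane('wrist',[(193,10),(363,10)],18), 'bot', onplane('wrist',[(197,107),(361,107)],18))
E
```

```text
face/back top [[398.6 181.8  68. ]
 [549.1 182.8  68. ]
 [396.  145.8  68. ]
 [593.5 145.4  68. ]]
beam far end, near [[625.8 167.7  68. ]
 [254.6 168.8  68. ]]
carriage [[612.9 214.4  26. ]
 [675.  218.1  26. ]
 [680.4 112.6  26. ]
 [617.6 115.2  26. ]]
pivot/arm [[655.8 166.3  48. ]] [[654.2 168.2  90. ]]
board [[385.6 263.1  18. ]
 [528.6 263.   18. ]] bot [[383.8 184.3  18. ]
 [531.9 184.2  18. ]]
```

Emit:
{"method": "steer_hand", "body": {
  "offsets": {"moves":[[20,25,0,-0.12,0,0],[40,50,5,-0.24,0,0],[63,75,20,-0.36,0,0],[63,95,40,-0.48,0,0],[63,105,52,-0.5,0,0],[63,105,52,-0.5,0,0]]}
}}

```text
time_s: 12.3
eef_pos: [565.0, 164.3, 288.8]
ee_rot: [0.173, 0.686, 0.686, 0.172]
force: [-0.4, 0.7, -0.2]
grip_width: -0.003
grip_force: 0.0
```

```bash
python3 d.py 587 165 289 1.5708 -0.5
python3 d.py 614 165 281 1.5708 -0.5
python3 d.py 647 165 256 1.5708 -0.5
python3 - <<'E'
from h import *
im=ctrl.capture('scene');cv2.imwrite('pics/scene7.png',cv2.resize(im[80:280,130:380],None,fx=3,fy=3,interpolation=cv2.INTER_CUBIC)[:,:,::-1])
E
```

```text
t 12.3 pos [564.998 164.318 288.769] F [-0.389  0.727 -0.249]
shift [ 0.682 19.49  10.212] rot [-0.007  0.001  0.   ]
t 12.3 pos [564.998 164.318 288.769] F [-0.389  0.727 -0.249]
shift [ 0.688 39.486 30.04 ] rot [-0.007  0.001  0.   ]
t 12.3 pos [564.998 164.318 288.769] F [-0.389  0.727 -0.249]
shift [ 0.704 56.719 67.684] rot [-0.007  0.001  0.   ]
```

View pics/scene7.png

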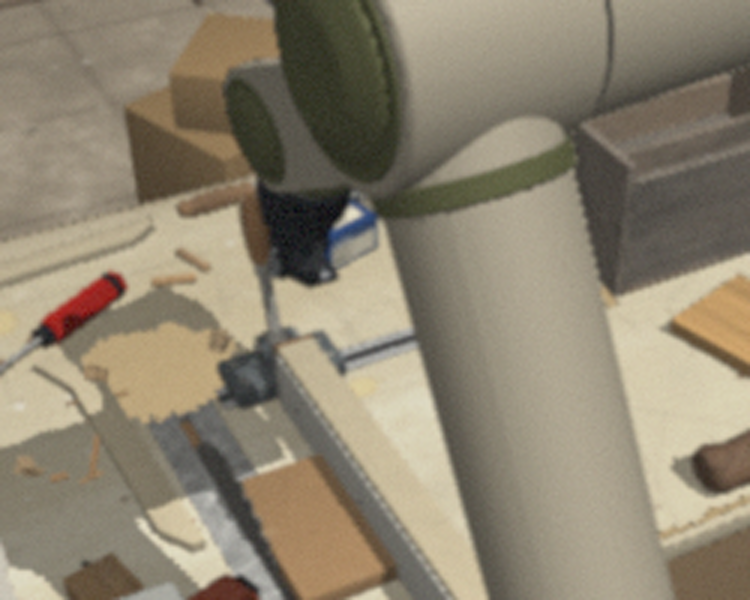

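The raised handle at (255,225) is just beyond the fingertips, and the sample is sandwiched between blade and fence. I push the lever over.

Emit:
{"method": "steer_hand", "body": {
  "offsets": {"moves":[[1,10,5,0,0,0],[1,19,10,0,0,0],[1,24,15,0,0,0],[1,29,20,0,0,0],[1,34,25,0,0,0],[1,39,30,0,0,0]]}
}}

```text
time_s: 12.95
eef_pos: [614.0, 165.5, 285.2]
ee_rot: [0.175, 0.685, 0.685, 0.175]
force: [-2.1, -0.3, 2.3]
grip_width: 0.001
grip_force: 1.5
```

Emit:
{"method": "steer_hand", "body": {
  "offsets": {"moves":[[0,5,10,0,0,0],[0,9,19,0,0,0],[0,14,29,0,0,0],[0,18,38,0,0,0],[0,18,38,0,0,0]]}
}}

```text
time_s: 13.45
eef_pos: [648.3, 165.3, 258.6]
ee_rot: [0.174, 0.685, 0.685, 0.174]
force: [0.8, -1.1, -0.1]
grip_width: -0.005
grip_force: 0.0
```

```bash
python3 d.py 670 165 244 1.5708 -0.5
python3 d.py 678 165 225 1.5708 -0.5
```

```text
t 13.45 pos [648.289 165.324 258.59 ] F [ 0.8   -1.069 -0.064]
shift [-0.314 12.109 23.187] rot [-0.002  0.    -0.   ]
t 13.45 pos [648.289 165.324 258.59 ] F [ 0.8   -1.069 -0.064]
shift [-0.309 10.065 43.701] rot [-0.002  0.    -0.   ]
```

Emit:
{"method": "steer_hand", "body": {
  "offsets": {"moves":[[0,6,8,0,0,0],[0,11,16,0,0,0],[0,12,23,0,0,0],[0,11,30,0,0,0],[0,11,37,0,0,0],[0,10,44,0,0,0],[0,10,44,0,0,0]]}
}}

```text
time_s: 14.15
eef_pos: [677.6, 165.4, 225.3]
ee_rot: [0.174, 0.685, 0.685, 0.174]
force: [0.7, -0.5, -0.3]
grip_width: -0.001
grip_force: 0.1
```

```bash
python3 - <<'E'
from h import *
im=ctrl.capture('scene');cv2.imwrite('pics/scene8.png',cv2.resize(im[80:280,130:380],None,fx=3,fy=3,interpolation=cv2.INTER_CUBIC)[:,:,::-1])
E
```

```text
(no output)
```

View pics/scene8.png

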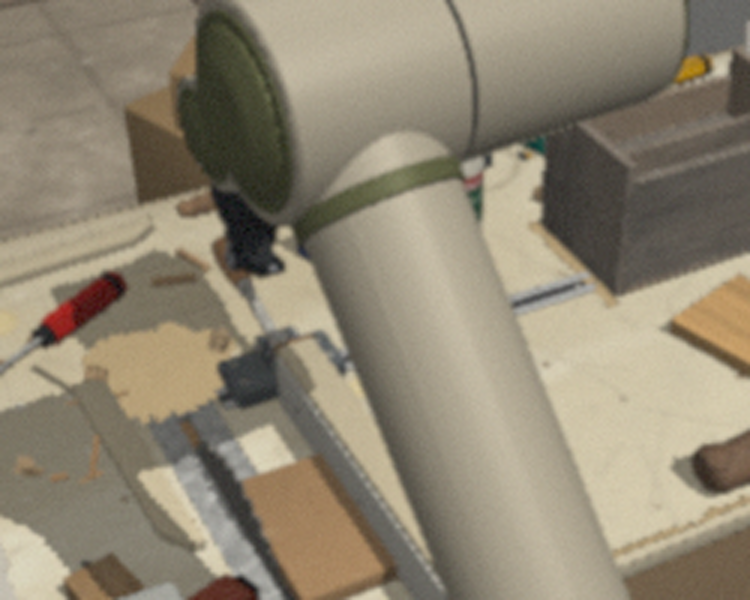

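That makes 12 pictures viewed, over the limit of 10, so I'll rely on numbers from here. The lever at (235,255) looks low but perhaps not fully down. I press straight down until force shows the stop.

Emit:
{"method": "steer_hand", "body": {
  "offsets": {"moves":[[0,-1,2.6,0,0,0],[0,-2.4,4.4,0,0,0],[0,-2.4,4.4,0,0,0]]}
}}

```text
time_s: 14.5
eef_pos: [677.6, 165.5, 221.5]
ee_rot: [0.175, 0.685, 0.685, 0.175]
force: [1.5, -0.2, 2.5]
grip_width: -0.002
grip_force: 0.6
```

Emit:
{"method": "steer_hand", "body": {
  "offsets": {"moves":[[0,-1,2.6,0,0,0],[0,-2.4,4.4,0,0,0],[0,-2.4,4.4,0,0,0]]}
}}

```text
time_s: 14.8
eef_pos: [677.8, 165.5, 217.1]
ee_rot: [0.176, 0.685, 0.685, 0.176]
force: [0.6, -0.5, 5.3]
grip_width: -0.001
grip_force: 2.4
```

Emit:
{"method": "steer_hand", "body": {
  "offsets": {"moves":[[0,-1,2.6,0,0,0],[0,-2.4,4.4,0,0,0],[0,-2.4,4.4,0,0,0]]}
}}

```text
time_s: 15.1
eef_pos: [678.0, 165.7, 215.8]
ee_rot: [0.177, 0.684, 0.685, 0.177]
force: [-17.2, -2.8, 28.1]
grip_width: 0.001
grip_force: 14.7
```

Emit:
{"method": "steer_hand", "body": {
  "offsets": {"moves":[[0,-1,2.6,0,0,0],[0,-2.4,4.4,0,0,0],[0,-2.4,4.4,0,0,0]]}
}}

```text
time_s: 15.4
eef_pos: [678.0, 165.8, 214.8]
ee_rot: [0.178, 0.684, 0.685, 0.178]
force: [-39.6, -6.8, 52.7]
grip_width: 0.001
grip_force: 29.2
```

That's a hard stop, but the force has a large −x part. I lift off and check the handle angle by colour from two views.

Emit:
{"method": "steer_hand", "body": {
  "offsets": {"moves":[[0,0,-10,0,0,0],[0,0,-50,0,0,0],[0,-40,-90,0,0,0],[-40,-80,-120,0,0,0],[-90,-110,-120,0,0,0],[-135,-120,-120,0,0,0],[-180,-120,-120,0,0,0]]}
}}

```text
time_s: 16.1
eef_pos: [514.1, -1.3, 254.0]
ee_rot: [0.174, 0.685, 0.686, 0.174]
force: [1.6, 0.1, -0.1]
grip_width: 0.002
grip_force: 0.0
```

```bash
cat > lev.py <<'E'
from h import *
np.set_printoptions(precision=1,suppress=True)
C={}
for n in('top','scene'):
    im=ctrl.capture(n);cv2.imwrite(f'pics/{n}_lev.png',im[:,:,::-1]);hsv=cv2.cvtColor(im,cv2.COLOR_RGB2HSV)
    m=cv2.inRange(hsv,(6,110,50),(16,255,255))
    P=[(p+np.array([666,165,43])) for p in ([20,0,60],[50,0,110],[110,0,10],[140,0,60])]
    u=pix(n,np.array(P)); x0,y0=(u.min(0)-15).astype(int);x1,y1=(u.max(0)+15).astype(int)
    k=np.zeros_like(m);k[y0:y1,x0:x1]=m[y0:y1,x0:x1]
    N,l,st,ce=cv2.connectedComponentsWithStats(k);o=np.argsort(-st[1:,4])[:3]+1
    print(n,(x0,y0,x1,y1),[(st[i].tolist(),ce[i]) for i in o]); C[n]=ce[o[0]] if N>1 else None
for th in(0,.15,.3,.5,.8):
    p=np.array([666+109*np.cos(th)-9.5*np.sin(th),165,43+109*np.sin(th)+9.5*np.cos(th)])
    print(th,pix('top',p[None])[0],pix('scene',p[None])[0])
E
python3 lev.py
```

```text
top (np.int64(206), np.int64(81), np.int64(242), np.int64(162)) [([222, 101, 10, 25, 174], array([226.7, 113.6])), ([211, 89, 1, 1, 1], array([211.,  89.]))]
scene (np.int64(186), np.int64(134), np.int64(232), np.int64(186)) [([202, 163, 10, 12, 64], array([206.4, 168.3]))]
0 [227.9 114.7] [207.  169.8]
0.15 [227.1 114.2] [206.9 165.7]
0.3 [226.3 114.7] [207.1 162.1]
0.5 [225.1 117. ] [207.8 158.3]
0.8 [223.5 124. ] [210.1 155. ]
```

By force and by the scene view the lever is at its stop (θ ≈ 0–0.05). I check the sample and fence numerically from the top image.

```bash
python3 - <<'E'
from h import *
np.set_printoptions(precision=1,suppress=True)
im=cv2.imread('pics/top_lev.png')[:,:,::-1].copy()
try:
    r,m=board(im,roi=(170,190,235,290));print(r,cv2.boxPoints(r).tolist())
except Exception as e: print(e)
for r in(190,215,240): print(r,im[r,185:255].astype(int).sum(1)//3)
print(pix('top',[[560,182,0],[560,182,68],[560,147,68],[467,182,68],[467,147,68]]))
s=cv2.imread('pics/scene_lev.png')[:,:,::-1]
g=cv2.cvtColor(s,cv2.COLOR_RGB2HSV)
print(s[155:182,200:216].sum(2,dtype=int)//3); print(g[155:182,206])
E
```

```text
((461.405029296875, 230.8320770263672), (74.24683380126953, 148.20947265625), 89.50665283203125) [[386.9833984375, 194.34811401367188], [535.1873779296875, 193.07196044921875], [535.82666015625, 267.3160400390625], [387.6226806640625, 268.5921936035156]]
190 [ 52  34  35  35  35  76  73  72  89  80  78  76  69  67  73 104  99  96
  97  95 101 102 100  95  99  98  95  95  96  98  99  96 100  87  88  90
  86  93  89  93  89  87  91  90  86  94  89  77  60  61  81 130 151 154
 154 154 152 151 151 153 151 152 150 149 153 147 147 149 149 152]
215 [ 65 100 102  95  95  96  94  96  97  96  94  96  94  97 101 102  97  96
  99 100  96  96  94  96 100  97  97 100  98  60  64  81  88  90  86  89
  88  92  92  90  95  86  85  86  93  87  85  53  61 105 169 162 157 156
 161 158 156 154 156 154 154 157 157 157 158 159 158 161 157 156]
240 [104 106 108 103 103  99 100  96 101 102  97 100 102  97 104 102 101 103
 103 100 100  97 103 104 104 101 101  98  53  59  83 119 140 138 135 134
 138 135 140 141 140 140 137 141 145 140  82  65  82 139 156 152 145 153
 149 153 147 151 148 152 148 147 148 150 149
[... 1613 characters left out ...]
 120 136 143 140 151 167]
 [110 108 115 145 165 173 175 169 152 129 116 127 139 154 158 164]
 [111 108 109 124 146 165 172 172 168 150 129 119 139 157 157 162]
 [109 110 107 109 121 155 172 178 177 172 152 131 134 153 156 160]
 [106 108 109 107 118 145 168 178 178 179 170 151 136 145 161 162]]
[[ 23  49 197]
 [ 23  52 198]
 [ 22  50 198]
 [ 22  48 196]
 [ 23  45 197]
 [ 22  42 202]
 [ 19  40 197]
 [ 18  69 177]
 [ 15 104 166]
 [ 14 122 170]
 [ 14 121 177]
 [ 15 124 173]
 [ 14 121 169]
 [ 14 125 161]
 [ 16 123 155]
 [ 15 126 146]
 [ 14 114 143]
 [ 15 115 129]
 [ 14 104 123]
 [ 15  92 114]
 [ 20  75 130]
 [ 20  59 165]
 [ 20  57 187]
 [ 22  53 192]
 [ 20  58 192]
 [ 21  56 191]
 [ 21  57 187]]
```

```bash
python3 - <<'E'
from h import *
np.set_printoptions(precision=1,suppress=True)
for th in(0,.08,.15,.3):
    c,s=np.cos(th),np.sin(th)
    Q=[[666+a*c-b*s,165+w,43+a*s+b*c] for a,b,w in((141,9,0),(77,9,0),(109,9,0),(141,20,0),(109,20,0),(109,-4,0))]
    print(th,'scene far/near/mid/fartop/midtop/midbot',pix('scene',Q).round(1).tolist(),'top far/near',pix('top',Q[:2]).round(1).tolist())
E
```

```text
0 scene far/near/mid/fartop/midtop/midbot [[202.9, 164.3], [211.3, 175.8], [207.0, 170.0], [202.6, 161.2], [206.7, 166.9], [207.4, 173.6]] top far/near [[228.4, 101.9], [227.5, 127.7]]
0.08 scene far/near/mid/fartop/midtop/midbot [[202.7, 161.3], [211.2, 174.2], [206.9, 167.7], [202.5, 158.4], [206.7, 164.7], [207.2, 171.2]] top far/near [[227.8, 101.1], [227.2, 127.6]]
0.15 scene far/near/mid/fartop/midtop/midbot [[202.6, 158.9], [211.2, 173.0], [206.9, 165.8], [202.5, 156.1], [206.8, 163.0], [207.0, 169.1]] top far/near [[227.3, 100.7], [226.9, 127.6]]
0.3 scene far/near/mid/fartop/midtop/midbot [[202.8, 154.1], [211.4, 170.5], [207.1, 162.2], [202.8, 151.6], [207.2, 159.8], [206.9, 165.1]] top far/near [[226.3, 100.9], [226.3, 128.2]]
```

The handle's far-top edge is seen at row ~161.7. That matches 161.2 for θ=0 and not 158.4 for 0.08, so the lever is fully down. The robot is clear, so I hand in.

```bash
python3 -c "
from rig import ctrl
print(ctrl.finish_job(), ctrl.sense()['time_s'])"
```

```text
the job is handed in; nothing more can be done
the job is handed in; nothing more can be done
```

The job is handed in: the MDF sample is flat against the blade, the fence is snug against it and the lock lever reads fully down by camera and force, all in about 16 s; no verdict was returned, and I viewed 12 pictures, two over the limit of 10.

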